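Cure the recoated feed rollers

ROBOT

A 7-joint arm with a two-finger parallel gripper is mounted at the origin on a cart in front of the work surface, level with it; the furniture and walls round the work are solid. World frame = base frame: x ahead of the robot, y to its left, z up, the work surface at z = 0. Lengths are in m, angles in rad, forces in N, time in s.
With the tool pointing down it reaches from about 0.4 to 0.925 m from the base axis. Payload 4.1 kg.
Tool frame: the origin (TCP) lies at the very end of the fingers, on their centre line; the grasp point (between the pads) lies 19 mm behind it (ctrl.hold_point_z is the z of the grasp point in the tool frame, in m); z points along the fingers, y is the line along which they close (so a half turn about z gives the same grasp; the last joint's range is limited). The gripper opens to 85 mm and grips with 20 to 120 N. Pads are 22 mm wide; open, the fingers measure 114 mm over their backs; the gripper's body (76 mm by 85 mm) begins 54 mm behind the grasp point. The pads swing forward as they close: fully open they stand 13 mm farther back than shut.
Start: joints at [-1.361, 0.398, 0.045, 1.537, -0.019, 1.207, -0.051], TCP at [0.198, 0.619, 0.231] pointing down, gripper open.
Joint ranges: [-2.82, 2.82], [-0.49, 2.23], [-1.37, 1.46], [0, 2.46], [-1.36, 4.5], [0.23, 2], [-2.94, 2.94]. Speed limits (rad/s): [2.57, 2.57, 3.14, 3.14, 3.14, 3.14, 3.14].

INTERFACE

Orientations are given as [roll, pitch, yaw] about the fixed x, y, z axes, in that order (R = Rz(yaw) Ry(pitch) Rx(roll)).
In Python, from rig import ctrl, vision gives the robot as it stands.
- The arm moves only by the tool play_rows, never from a script. Its argument "motion" is a list that holds one entry, the list of rows, each a list of 7 numbers: the opening, from 0 (shut) to 1 (fully open), then the shift along the tool's x, y, z in mm, then the turn, a rotation vector about the tool's x, y, z in units of 6 degrees (1.0 is 6 degrees). A call has 1 to 20 rows; each row is the pose to reach, as a shift and turn from the pose commanded when the call began, along the tool's axes at that moment; what a row does not reach only later rows make up. A row lasts 1/12 s, in which the tool goes at most 41.7 mm and 7.16 degrees, less where a joint would pass 70% of its speed; a pose out of reach is approached as far as the arm can. A call with a gripper value outside its range is refused whole. The fingers move at their own pace and stop on an object; "squeeze" is the grip in N (left out, the last holds). Time passes only in rows, so rows that repeat a pose let the fingers close. It gives the time, the measured TCP pose, the force, the opening and the grip force at its end, in the units of the state.
- ctrl.get_obs(): the state, without advancing time (a new reading comes with each control period).
- vision.snapshot(name): name is "side" or "top" or "wrist"; returns the picture (420x560x3 uint8, red, green, blue); there is no depth.
- vision.camera_info(name): a dict with "fx", "fy", "cx", "cy" (pixels), "R" (3x3) and "t" (3): a world point X has camera coordinates R X + t. Camera axes: x right, y down, z forward; pixel columns grow to the right and rows downward; lengths in m; the calibration is good to about 2 mm. A picture is of the moment at which its call begins: read the wrist's pose just before it. camera_info takes no time and is no camera call; for the wrist camera it gives the pose at the moment of the call.
- ctrl.hand_in(): hands the job in; it is judged then, once.
The state is a dict: "clock": time; "joint_positions": joint angles; "joint_vel": joint speeds; "tau": joint torques, N m; "ee_pos": TCP position; "ee_rot": TCP orientation; "ft_force": force on the tool from outside, world axes, zero at the start; "torque": the same for the moment, N m; "width": finger opening in m; "grip_force": force on a finger pad.
Only numpy, scipy, OpenCV 4.12 (cv2) and the standard library are available. Lean on these libraries where they do the work, as an engineer would, in place of code of your own. Each camera call takes 0.05 s, during which the arm holds its last target. There are 200 camera calls.

TASK

Move every feed roller from the wooden cradle into the curing box, one to each pair of notches, lying level with both shaft ends down in the notches. Then swing the lid down and push it against its seal until the catch snaps and keeps it shut. Only then press the keys fully down one at a time, letting each come back up: first blue, then yellow, then green; never press the red key, and leave the jar and the wire spool where they stand.

Things in the scene. Friction and masses are not known exactly. Their poses are not given: they have to be found in the camera images.
- box: white and grey curing box, fixed. Origin under the middle of its open chamber, at bench height; x to the hinge, away from the robot, y along the row of notches, z up. Chamber inside 104 (x) by 212 (y) mm, floor 6 mm, wall tops 44 mm above the bench. In it two white rails 5 mm thick run along y at x = -33 and +33 mm. In front a grey ledge, x = -116 to -56 mm, top 28 mm up, carries keys and catch
- lid (a joint): lid: white frame with amber window, 118 mm from hinge to front edge, 220 wide, 6 thick. 0 shut, grows as it opens, 1.85 = on its back stop. Starts at 1.62 to 1.84. Stays put above about 1.25 rad; pushed past that it falls slowly by itself onto the black seal and the catch, at about 0.05 to 0.12 rad: not shut. About 10 to 20 N down on its front edge shuts it; the catch then holds it under 0.03
- lid_edge (a point): point on the outer (when shut, upper) face of the lid, in the middle of its width, 112 mm from the hinge line and 6 mm from the front edge; 54 mm above the bench when shut
- lid_hinge (a point): middle of the lid's hinge line, which runs along the box's y, 60 mm behind the box's origin and 50 mm above the bench
- cradle: wooden cradle, fixed, 80 (x) by 196 (y) by 31 mm, origin at the centre of its underside. Two rails along y at x = -33 and +33 mm (6 mm thick), each with four shallow V notches at y = -72, -24, 24 and 72 mm, 18 mm wide and 5 mm deep; rollers lie in them along the cradle's x, axis 30.5 mm above the bench. Base plate 6 mm thick
- roller0: feed roller: black rubber sleeve 22 mm across and 46 mm long in the middle of a steel shaft 8 mm across and 86 mm long, 60 g. Origin at its centre, x along its axis. Grip it across the sleeve; it rolls when pushed sideways. Three or four rollers are present
- roller1: another feed roller, the same
- roller2: another feed roller, the same
- roller3: another feed roller, the same
- key_blue (a joint): travel of the blue key: round, 20 mm across, on a black housing on the ledge; 0 = up, 0.005 m = fully down (about 4 N), springs back
- key_yellow (a joint): travel of the yellow key, the same
- key_green (a joint): travel of the green key, the same
- key_red (a joint): travel of the red (stop) key, the same; not to be pressed
- key_blue_top (a point): middle of the top of the blue key, 49 mm above the bench when up. The four keys stand on the ledge at box x = -92 mm, y = -85, -45, 45 and 85 mm, in an order that varies; each has a round black housing 36 mm across, 40 mm above the bench at its top
- key_yellow_top (a point): middle of the top of the yellow key
- key_green_top (a point): middle of the top of the green key
- key_red_top (a point): middle of the top of the red key
- jar: bystander: amber and cream jar, 60 mm across, 51 mm tall, origin under its centre
- wire_spool: bystander: teal spool of copper wire, 58 mm across, 30 mm tall, origin under its centre
- seat0 (a point): where the centre of a seated roller lies, 29 mm above the bench: first of four pairs of V notches, box y = -69 mm. Each notch is 26 mm wide, 11 mm deep, sides at 40 degrees. A seated roller lies along the box's x and can slide about 7 mm either way
- seat1 (a point): the same for the pair of notches at box y = -23 mm
- seat2 (a point): the same for the pair of notches at box y = 23 mm
- seat3 (a point): the same for the pair of notches at box y = 69 mm
- catch_top (a point): top of the sprung catch (orange nose on a dark post) on the ledge: 24 mm wide along y, 70 mm above the bench, reaching from 4 mm in front of this point to 14 mm behind it. It hooks over the steel tongue of the shut lid

How it is judged:
On the way, in this order (a step that is already met when the one before it is completed fails the run):
1. every roller lies in its own pair of notches in the box and is let go (z of roller0 in the frame of box between 0.0255 and 0.0325 m and x of roller0 in the frame of box between -0.012 and 0.012 m and y of roller0 in the frame of box between -0.085 and 0.085 m and angle between the x axis of each of roller0, roller1, roller2, roller3 and the x axis of box, either way round below 0.12 rad and z of roller1 in the frame of box between 0.0255 and 0.0325 m and x of roller1 in the frame of box between -0.012 and 0.012 m and y of roller1 in the frame of box between -0.085 and 0.085 m and z of roller2 in the frame of box between 0.0255 and 0.0325 m and x of roller2 in the frame of box between -0.012 and 0.012 m and y of roller2 in the frame of box between -0.085 and 0.085 m and z of roller3 in the frame of box between 0.0255 and 0.0325 m and x of roller3 in the frame of box between -0.012 and 0.012 m and y of roller3 in the frame of box between -0.085 and 0.085 m and contact force between each of roller0, roller1, roller2, roller3 and the fingers below 0.05 N), for 0.2 s.
2. the lid is shut and latched, with the rollers seated (z of roller0 in the frame of box between 0.0255 and 0.0325 m and x of roller0 in the frame of box between -0.012 and 0.012 m and y of roller0 in the frame of box between -0.085 and 0.085 m and angle between the x axis of each of roller0, roller1, roller2, roller3 and the x axis of box, either way round below 0.12 rad and z of roller1 in the frame of box between 0.0255 and 0.0325 m and x of roller1 in the frame of box between -0.012 and 0.012 m and y of roller1 in the frame of box between -0.085 and 0.085 m and z of roller2 in the frame of box between 0.0255 and 0.0325 m and x of roller2 in the frame of box between -0.012 and 0.012 m and y of roller2 in the frame of box between -0.085 and 0.085 m and z of roller3 in the frame of box between 0.0255 and 0.0325 m and x of roller3 in the frame of box between -0.012 and 0.012 m and y of roller3 in the frame of box between -0.085 and 0.085 m and value of joint lid below 0.035 rad), for 0.2 s.
3. the blue key is pressed alone (value of joint key_blue above 0.0035 m and value of joint lid below 0.035 rad and value of joint each of key_yellow, key_green, key_red below 0.0015 m), for 0.05 s.
4. then the yellow key is pressed alone (value of joint key_yellow above 0.0035 m and value of joint lid below 0.035 rad and value of joint each of key_blue, key_green, key_red below 0.0015 m), for 0.05 s.
5. then the green key is pressed alone (value of joint key_green above 0.0035 m and value of joint lid below 0.035 rad and value of joint each of key_blue, key_yellow, key_red below 0.0015 m), for 0.05 s.
At the end, for the whole second after the job is handed in: Every roller present lies at rest in a pair of notches of the box (axis 25 to 33 mm above the box's underside, within 12 mm of the chamber's middle along its length, within 0.12 rad of the box's x), the lid is held shut by its catch (under 0.035 rad) and all keys are up (all of step 2 and value of joint each of key_blue, key_yellow, key_green, key_red below 0.0015 m and linear speed of each of roller0, roller1, roller2, roller3 below 0.02 m/s); the robot touches nothing.
It fails at once if the red key is pressed (value of joint key_red above 0.0025 m).
It fails at once if blue, yellow or green key pressed while the lid is not latched (value of joint lid above 0.05 rad and value of joint any of key_blue, key_yellow, key_green above 0.0035 m).
It fails at once if the jar or the wire spool is moved more than 30 mm (distance of any of jar, wire_spool from where it was at the start of the episode above 0.03 m).
Of roller0, roller1, roller2, roller3 only 3 to 4 are there at a start; the rules pass over those that are not, and their reading is None.
At some moment in a run one of roller0, roller1, roller2, roller3 may be knocked a few centimetres aside while the robot is not near it.
Once in a run the grip may slacken for a moment while it holds something.
It also fails if it takes over 210 s, if anything falls off the work surface, if the arm or the gripper's body presses on something with over 40 N, if the wrist force passes 120 N, or if a joint passes its speed limit or range.

## Working session

There is one attempt and no reset: what is moved stays moved. The work goes in short steps, Python scripts to look and compute and a tool call to move; the robot and the scene stay as the last step left them, time stands still between calls to the robot, and variables do not carry over. Pictures are saved under pics/ and viewed, at most 14 in all, crops included, and the job is handed in when it is done.

Besides the shell and the picture viewer there is one more tool, called after "Emit:" by a JSON object that holds its "fn" and its "kwargs", one argument or row to a line. play_rows: Moves the arm, as the interface text tells. Its arguments: {"type":"object","properties":{"motion":{"type":"array"},"squeeze":{"type":"number"}},"required":["motion"]}

```bash
ls; mkdir -p pics; python3 - <<'E'
from rig import ctrl,vision
import cv2
o=ctrl.get_obs();print(o['clock'],o['ee_pos'],o['ee_rot'],o['width'])
for n in("side","top"):
    cv2.imwrite(f"pics/{n}0.png",vision.snapshot(n)[:,:,::-1]);print(n,vision.camera_info(n))
E
```

```text
pics
0.0 [0.19734163 0.61864041 0.23024889] [-3.13961042e+00  1.44663170e-04  2.83286240e+00] 0.08575181440873683
side {'fx': 463.26608955975234, 'fy': 463.26608955975234, 'cx': 278.79504920236724, 'cy': 213.5213714685278, 'R': array([[ 0.82455839, -0.56575566, -0.00489824],
       [-0.36421089, -0.52415279, -0.76981444],
       [ 0.43295945,  0.63654095, -0.63824896]]), 't': array([-0.45529294,  0.23216062,  1.13443034])}
top {'fx': 437.3735625102974, 'fy': 437.3735625102974, 'cx': 280.8161109650226, 'cy': 206.69932131549675, 'R': array([[-0.02532278, -0.99967765,  0.00183225],
       [-0.99616915,  0.02508037, -0.08377354],
       [ 0.08370058, -0.00394661, -0.99648313]]), 't': array([-0.01491641,  0.54229142,  1.47860976])}
```

View pics/top0.png

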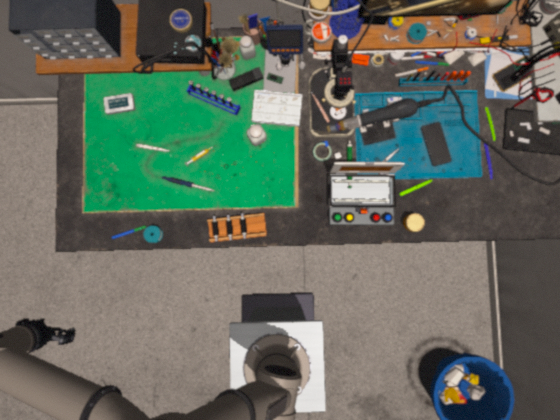

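View pics/side0.png

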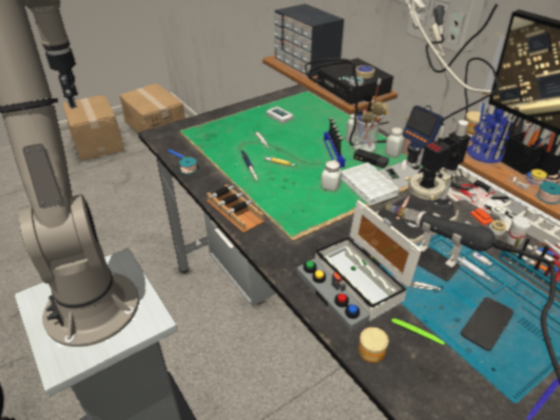

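The top view shows three rollers in the cradle at about (237,227), black sleeves at ~(215,228), (232,228), (248,227). The box is at (363,190) with keys from left to right green (337,217), yellow (351,217), red (376,217), blue (388,217). The jar is at (415,222) and the spool at (152,234).

```bash
cat > h.py <<'E'
import numpy as np,cv2
from rig import ctrl,vision
from scipy.spatial.transform import Rotation as Ro
def plane(ci,u,v,z):
    d=ci['R'].T@np.array([(u-ci['cx'])/ci['fx'],(v-ci['cy'])/ci['fy'],1]); c=-ci['R'].T@ci['t']
    return c+d*(z-c[2])/d[2]
def proj(ci,X):
    p=ci['R']@np.asarray(X)+ci['t']; return ci['fx']*p[0]/p[2]+ci['cx'],ci['fy']*p[1]/p[2]+ci['cy']
def blobs(img,lo,hi,mina=10,roi=None):
    m=cv2.inRange(cv2.cvtColor(img,cv2.COLOR_RGB2HSV),np.array(lo),np.array(hi))
    if roi: k=np.zeros_like(m);x0,y0,x1,y1=roi;k[y0:y1,x0:x1]=255;m&=k
    n,_,s,c=cv2.connectedComponentsWithStats(m)
    return [(int(s[i,4]),c[i].round(1).tolist(),s[i,:4].tolist()) for i in range(1,n) if s[i,4]>=mina]
HSV=dict(blue=((100,120,60),(125,255,255)),yellow=((22,120,120),(34,255,255)),green=((45,120,50),(85,255,255)),red=((0,150,80),(6,255,255)))
def goto(pos,yaw,cmd=None):
    """shift (mm) and turn (6 deg units) in tool axes to reach pos with tool down, yaw"""
    o=ctrl.get_obs(); p,r=(o['ee_pos'],o['ee_rot']) if cmd is None else cmd
    R=Ro.from_euler('xyz',r); T=Ro.from_euler('xyz',[np.pi,0,yaw])
    return (R.inv().apply(np.array(pos)-p)*1000).round(1),(((R.inv()*T).as_rotvec())/np.radians(6)).round(2)
E
python3 - <<'E'
from h import *
ci=vision.camera_info('top');im=vision.snapshot('top')
for k,(lo,hi) in HSV.items():
    for a,c,s in blobs(im,lo,hi,8,(328,208,400,224)): print(k,a,c,plane(ci,*c,.049).round(4))
for a,c,s in blobs(im,(5,100,60),(20,255,255),20,(200,205,275,248)):print('wood',a,c,s,plane(ci,*c,.028).round(3))
for a,c,s in blobs(im,(0,0,0),(179,255,45),20,(205,215,270,242)):print('blk',a,c,s,plane(ci,*c,.03).round(3))
c=im[200:260,195:285];d=im[150:235,315:440]
out=np.hstack([cv2.resize(c,(390,260),interpolation=cv2.INTER_CUBIC),cv2.resize(d,(382,260),interpolation=cv2.INTER_CUBIC)])
cv2.imwrite('pics/crop1.png',out[:,:,::-1])
o=ctrl.get_obs();wi=vision.camera_info('wrist');print(wi, -wi['R'].T@wi['t'],o['ee_pos'])
E
```

```text
blue 41 [387.6, 217.0] [ 0.4957 -0.3871  0.049 ]
yellow 39 [349.3, 216.9] [ 0.4993 -0.2581  0.049 ]
green 36 [337.0, 216.9] [ 0.5003 -0.2167  0.049 ]
red 37 [376.0, 217.0] [ 0.4967 -0.348   0.049 ]
wood 511 [255.4, 225.0] [244, 212, 23, 27] [0.481 0.06  0.028]
wood 250 [236.1, 227.3] [230, 215, 13, 25] [0.475 0.125 0.028]
wood 255 [222.1, 228.9] [216, 217, 13, 25] [0.47  0.173 0.028]
wood 136 [210.5, 230.1] [207, 218, 8, 25] [0.467 0.213 0.028]
blk 34 [243.0, 225.3] [241, 221, 5, 10] [0.481 0.102 0.03 ]
blk 40 [215.0, 228.0] [213, 223, 5, 11] [0.474 0.197 0.03 ]
blk 40 [229.2, 227.3] [227, 222, 5, 11] [0.475 0.149 0.03 ]
{'fx': 353.52451891976494, 'fy': 353.52451891976494, 'cx': 280.63153028735906, 'cy': 206.04134556715996, 'R': array([[ 3.03742469e-01,  9.52754097e-01, -3.78501050e-04],
       [ 9.12824600e-01, -2.90898908e-01,  2.86581707e-01],
       [ 2.72931790e-01, -8.73925402e-02, -9.58055730e-01]]), 't': array([-0.64831547, -0.03678652,  0.37877202])} [0.12712165 0.64008591 0.37318166] [0.19737512 0.61879705 0.23047646]
```

View pics/crop1.png

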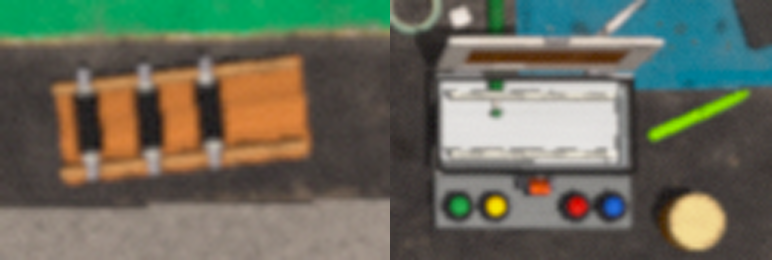

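```bash
python3 - <<'E'
from h import *
print(goto([.45,.14,.231],3.23))
E
```

```text
(array([-3.862e+02, -3.794e+02,  1.000e-01]), array([-0.01, -0.  , -3.79]))
```

Emit:
{"fn": "play_rows", "kwargs": {
  "motion": [
    [[1, -193, -190, 0, 0, 0, -1.9], [1, -386, -379, 0, 0, 0, -3.79], [1, -386, -379, 0, 0, 0, -3.79], [1, -386, -379, 0, 0, 0, -3.79], [1, -386, -379, 0, 0, 0, -3.79], [1, -386, -379, 0, 0, 0, -3.79], [1, -386, -379, 0, 0, 0, -3.79], [1, -386, -379, 0, 0, 0, -3.79], [1, -386, -379, 0, 0, 0, -3.79], [1, -386, -379, 0, 0, 0, -3.79], [1, -386, -379, 0, 0, 0, -3.79], [1, -386, -379, 0, 0, 0, -3.79], [1, -386, -379, 0, 0, 0, -3.79], [1, -386, -379, 0, 0, 0, -3.79], [0.45, -386, -379, 0, 0, 0, -3.79], [0.45, -386, -379, 0, 0, 0, -3.79], [0.45, -386, -379, 0, 0, 0, -3.79], [0.45, -386, -379, 0, 0, 0, -3.79], [0.45, -386, -379, 0, 0, 0, -3.79], [0.45, -386, -379, 0, 0, 0, -3.79]]
  ]
}}

```text
clock: 1.82
ee_pos: [0.4498, 0.1418, 0.2313]
ee_rot: [3.141, -0.0, -3.051]
ft_force: [-0.6, -0.0, 0.3]
width: 0.0383
grip_force: 0.0
```

```bash
python3 - <<'E'
from h import *
o=ctrl.get_obs();print(o['clock'],o['ee_pos'],o['ee_rot'],o['width'],o['joint_positions'].round(2))
ci=vision.camera_info('wrist');im=vision.snapshot('wrist');np.save('w1.npy',im)
cv2.imwrite('pics/w1.png',im[:,:,::-1])
for a,c,s in blobs(im,(0,0,0),(179,255,45),150):
  if a<5000: print('blk',a,c,s,plane(ci,*c,.03).round(4))
for a,c,s in blobs(im,(5,100,60),(20,255,255),300):print('wood',a,c,s,plane(ci,*c,.028).round(3))
E
```

```text
1.8167 [0.44975585 0.14184117 0.23125199] [ 3.14145184e+00 -8.98937053e-05 -3.05147490e+00] 0.03831789923943845 [-0.71  0.08  0.34  1.95 -0.03  1.12  1.3 ]
blk 443 [333.0, 208.8] [324, 183, 19, 45] [0.477  0.1972 0.03  ]
wood 10614 [255.4, 194.3] [164, 157, 197, 79] [0.469 0.117 0.028]
wood 1136 [95.3, 272.4] [67, 235, 159, 105] [ 0.572 -0.049  0.028]
```

View pics/w1.png

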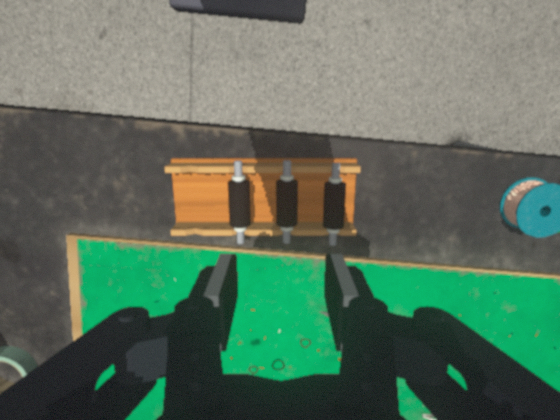

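The wrist view shows the three sleeves at about (240,203), (287,202) and (334,204), with the cradle aligned to the image axes and the spool far right.

```bash
python3 - <<'E'
from h import *
ci=vision.camera_info('wrist');im=np.load('w1.npy')
for x in(240,287,334):
  print([(b[0],b[2],b[1],plane(ci,*b[1],.034).round(4).tolist()) for b in blobs(im,(0,0,0),(179,255,62),100,(x-14,176,x+14,229))],
   [plane(ci,*b[1],.033).round(4).tolist() for b in blobs(im,(0,0,95),(179,70,255),12,(x-12,155,x+12,248))])
for a,c,s in blobs(im,(10,90,150),(22,170,255),200,(150,150,370,240)):print('rail',a,c,s)
print(goto([.477,.197,.06],3.23))
E
```

```text
[(369, [230, 181, 20, 45], [243.1, 201.6], [0.4765, 0.1057, 0.034])] [[0.4473, 0.0987, 0.033], [0.5167, 0.1041, 0.033]]
[(890, [277, 180, 20, 47], [286.5, 203.1], [0.4742, 0.1491, 0.034])] [[0.4418, 0.1461, 0.033], [0.5065, 0.1518, 0.033]]
[(874, [323, 182, 21, 47], [333.6, 205.8], [0.4728, 0.1964, 0.034])] [[0.4399, 0.1939, 0.033], [0.5047, 0.1997, 0.033]]
rail 371 [209.8, 160.6] [171, 158, 86, 6]
rail 2994 [200.8, 192.4] [164, 165, 70, 58]
rail 767 [258.8, 196.7] [242, 166, 32, 57]
rail 595 [349.4, 187.4] [339, 166, 22, 57]
rail 440 [202.4, 231.8] [170, 228, 66, 8]
(array([-32. ,  52.7, 171.3]), array([ 0.  , -0.  ,  0.01]))
```

Emit:
{"fn": "play_rows", "kwargs": {
  "motion": [
    [[0.45, -28, 53, 40, 0, 0, 0], [0.45, -28, 53, 80, 0, 0, 0], [0.45, -28, 53, 120, 0, 0, 0], [0.45, -28, 53, 150, 0, 0, 0], [0.45, -28, 53, 175, 0, 0, 0], [0.45, -28, 53, 195, 0, 0, 0], [0.45, -28, 53, 210, 0, 0, 0], [0.45, -28, 53, 218, 0, 0, 0], [0.45, -28, 53, 218, 0, 0, 0], [0.45, -28, 53, 218, 0, 0, 0], [0, -28, 53, 218, 0, 0, 0], [0, -28, 53, 218, 0, 0, 0], [0, -28, 53, 218, 0, 0, 0], [0, -28, 53, 218, 0, 0, 0], [0, -28, 53, 218, 0, 0, 0], [0, -28, 53, 218, 0, 0, 0]]
  ],
  "squeeze": 40
}}

```text
clock: 3.2
ee_pos: [0.4745, 0.197, 0.0145]
ee_rot: [3.14, 0.003, -3.053]
ft_force: [0.2, 0.7, 6.7]
width: 0.0211
grip_force: 39.5
```

Emit:
{"fn": "play_rows", "kwargs": {
  "motion": [
    [[0, 0, 0, -30, 0, 0, 0], [0, 0, 0, -70, 0, 0, 0], [0, 0, -20, -110, 0, 0, 0], [0, -3, -50, -150, 0, 0, 0], [0, -7, -90, -185, 0, 0, 0.2], [0, -10, -130, -215, 0, 0, 0.3], [0, -14, -170, -215, 0, 0, 0.4], [0, -17, -210, -215, 0, 0, 0.5], [0, -20, -250, -215, 0, 0, 0.6], [0, -24, -290, -215, 0, 0, 0.7], [0, -27, -330, -215, 0, 0, 0.8], [0, -30, -370, -215, 0, 0, 0.9], [0, -34, -410, -215, 0, 0, 1.0], [0, -37, -450, -215, 0, 0, 1.1], [0, -40, -480, -215, 0, 0, 1.1], [0, -41, -495, -215, 0, 0, 1.1], [0, -41, -503, -215, 0, 0, 1.1], [0, -41, -503, -215, 0, 0, 1.1], [0, -41, -503, -215, 0, 0, 1.1], [0, -41, -503, -215, 0, 0, 1.1]]
  ]
}}

```text
clock: 4.87
ee_pos: [0.5589, -0.2986, 0.2279]
ee_rot: [3.139, -0.0, 3.117]
ft_force: [0.0, 0.7, -1.2]
width: 0.0205
grip_force: 39.4
```

```bash
python3 - <<'E'
from h import *
o=ctrl.get_obs();print(o['clock'],o['ee_pos'],o['ee_rot'],o['width'],o['grip_force'],o['joint_positions'].round(2))
ci=vision.camera_info('wrist');im=vision.snapshot('wrist');np.save('w2.npy',im)
import pickle;pickle.dump(ci,open('w2.pkl','wb'))
cv2.imwrite('pics/w2.png',im[:,:,::-1])
for k,(lo,hi) in HSV.items():
    for a,c,s in blobs(im,lo,hi,60): print(k,a,c,s,plane(ci,*c,.049).round(4))
E
```

```text
4.8667 [ 0.55886349 -0.29856821  0.22793464] [ 3.13926880e+00 -3.59494144e-04  3.11744635e+00] 0.020496894180981523 39.42032039165497 [-0.01  0.43  0.59  1.59 -0.25  1.2   2.18]
blue 484 [178.3, 114.0] [166, 102, 26, 25] [ 0.4945 -0.3875  0.049 ]
yellow 447 [324.4, 114.6] [313, 103, 24, 24] [ 0.4982 -0.2588  0.049 ]
green 416 [369.4, 114.9] [358, 104, 23, 23] [ 0.4994 -0.2191  0.049 ]
green 16614 [520.4, 269.1] [465, 154, 95, 234] [ 0.6536 -0.06    0.049 ]
red 412 [223.1, 114.2] [212, 103, 23, 23] [ 0.4957 -0.3481  0.049 ]
```

View pics/w2.png

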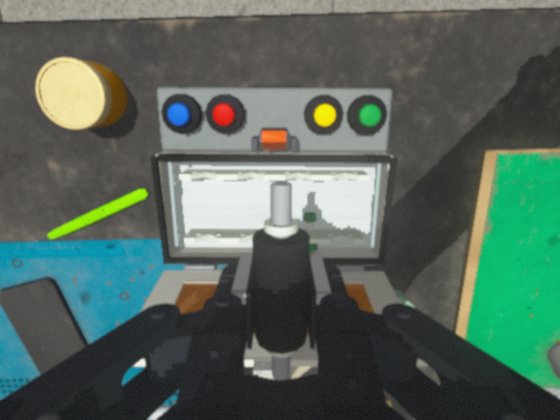

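The wrist view shows the gripped roller in the middle, with its shaft ends at about (281,183) and (281,378). The keys are at row ~114, the catch at (274,138), and the chamber rim runs from (155,155) to (393,265).

```bash
cat >> h.py <<'E'
BO=np.array([.589,-.306,0]);BY=-.029
def box(x,y,z): return BO+Ro.from_euler('z',BY).apply([x,y,z])
E
python3 - <<'E'
from h import *
import pickle
ci=pickle.load(open('w2.pkl','rb'))
print('rim',[np.round(proj(ci,box(x,y,.044))) for x,y in((-56,-110),(-56,110),(56,110)) for x,y in[(x/1e3,y/1e3)]])
print('chamber floor/wall',[np.round(proj(ci,box(x,y,.044))) for x,y in((-.052,-.106),(-.052,.106),(.052,.106))])
for v,z in((183,.251),(225,.251+.007),(352,.258),(372,.251)): print(plane(ci,281,v,z).round(4))
print('catch',plane(ci,274,138,.07))
for s in(-.069,-.023,.023,.069): print(box(0,s,.02).round(4),goto(box(0,s,.02),np.pi+BY))
E
```

```text
rim [array([155., 154.]), array([393., 155.]), array([382., 265.])]
chamber floor/wall [array([160., 158.]), array([388., 159.]), array([379., 262.])]
[ 0.5126 -0.2984  0.251 ]
[ 0.5255 -0.2987  0.258 ]
[ 0.5766 -0.2999  0.258 ]
[ 0.5921 -0.3003  0.251 ]
catch [ 0.51533144 -0.30350425  0.07      ]
[ 0.587 -0.375  0.02 ] (array([-29.8, -76.2, 208. ]), array([ 0.02, -0.  ,  0.05]))
[ 0.5883 -0.329   0.02  ] (array([-30. , -30.2, 208. ]), array([ 0.02, -0.  ,  0.05]))
[ 0.5897 -0.283   0.02  ] (array([-30.3,  15.8, 208.1]), array([ 0.02, -0.  ,  0.05]))
[ 0.591 -0.237  0.02 ] (array([-30.5,  61.8, 208.2]), array([ 0.02, -0.  ,  0.05]))
```

Emit:
{"fn": "play_rows", "kwargs": {
  "motion": [
    [[0, -18, -38, 30, 0, 0, 0.05], [0, -37, -76, 70, 0, 0, 0.05], [0, -37, -76, 110, 0, 0, 0.05], [0, -37, -76, 145, 0, 0, 0.05], [0, -37, -76, 170, 0, 0, 0.05], [0, -37, -76, 185, 0, 0, 0.05], [0, -37, -76, 195, 0, 0, 0.05], [0, -37, -76, 202, 0, 0, 0.05], [0, -37, -76, 207, 0, 0, 0.05], [0, -37, -76, 211, 0, 0, 0.05], [0, -37, -76, 213, 0, 0, 0.05], [0, -37, -76, 213, 0, 0, 0.05]]
  ]
}}

```text
clock: 5.92
ee_pos: [0.594, -0.3784, 0.0163]
ee_rot: [-3.141, 0.002, 3.11]
ft_force: [0.6, -0.3, -1.0]
width: 0.0207
grip_force: 39.5
```

Emit:
{"fn": "play_rows", "kwargs": {
  "motion": [
    [[0, 0, 3, 1, 0, 0, 0], [0, 0, 3, 3, 0, 0, 0], [0, 0, 3, 3, 0, 0, 0], [0.35, 0, 3, 3, 0, 0, 0], [0.35, 0, 3, 3, 0, 0, 0], [0.35, 0, 3, 3, 0, 0, 0], [0.35, 0, 3, 3, 0, 0, 0], [0.35, 0, 3, -10, 0, 0, 0], [0.35, 0, 3, -40, 0, 0, 0], [0.35, 20, 3, -80, 0, 0, 0], [0.35, 40, 13, -120, 0, 0, 0], [0.35, 40, 43, -160, 0, 0, 0], [0.35, 40, 73, -200, 0, 0, 0], [0.35, 40, 73, -212, 0, 0, 0], [0.35, 40, 73, -212, 0, 0, 0]]
  ]
}}

```text
clock: 7.17
ee_pos: [0.56, -0.3024, 0.2354]
ee_rot: [-3.14, 0.013, 3.114]
ft_force: [0.6, -1.2, 1.0]
width: 0.0299
grip_force: 0.0
```

```bash
python3 - <<'E'
from h import *
o=ctrl.get_obs();print(o['clock'],o['ee_pos'],o['ee_rot'],o['width'])
ci=vision.camera_info('wrist');im=vision.snapshot('wrist');t=vision.snapshot('top')
top=cv2.resize(t[200:260,195:285],(420,280));w=cv2.resize(im[80:290,120:410],(387,280))
cv2.imwrite('pics/c3.png',np.hstack([top,w])[:,:,::-1])
print([np.round(proj(ci,box(0,y,.029))) for y in (-.069,-.023,.023,.069)])
for a,c,s in blobs(im,(0,0,0),(179,255,62),100,(165,165,380,255)): print(a,c,s,plane(ci,*c,.034).round(4),goto(plane(ci,*c,.02),0)[0])
E
```

```text
7.1667 [ 0.56003552 -0.30240492  0.23544088] [-3.14009621  0.01290836  3.11364465] 0.02985711493990214
[array([212., 202.]), array([257., 202.]), array([301., 202.]), array([346., 202.])]
480 [174.1, 223.0] [165, 165, 48, 90] [ 0.6073 -0.4148  0.034 ] [ -58.4 -113.5  210.1]
162 [218.2, 204.8] [212, 185, 11, 43] [ 0.589  -0.3677  0.034 ] [-37.7 -65.  210. ]
178 [288.3, 253.0] [257, 252, 63, 3] [ 0.6445 -0.2976  0.034 ] [-93.2   9.6 210.2]
139 [356.3, 253.0] [333, 252, 47, 3] [ 0.6465 -0.2255  0.034 ] [-93.   84.8 210.1]
```

View pics/c3.png

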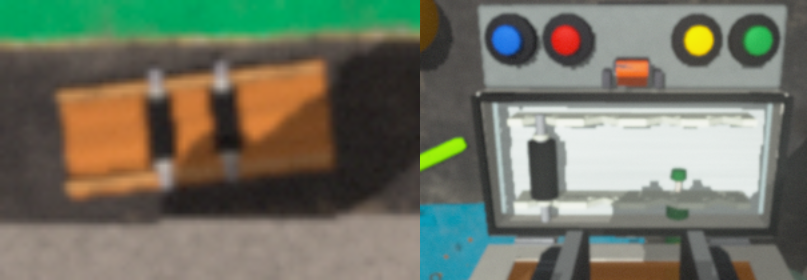

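The crop shows the first roller seated at the left notch pair (wrist pixel ~212,205), straight with both ends on the rails. Two rollers are still in the cradle, undisturbed.

```bash
python3 - <<'E'
from h import *
print(goto([.470,.149,.2],3.23))
E
```

```text
(array([100.8, 450.1,  28.9]), array([-0.01,  0.04, -1.14]))
```

Emit:
{"fn": "play_rows", "kwargs": {
  "motion": [
    [[0.45, 9, 40, 0, 0, 0, -0.1], [0.45, 18, 80, 0, 0, 0, -0.2], [0.45, 27, 120, 0, 0, 0, -0.3], [0.45, 36, 160, 0, 0, 0, -0.4], [0.45, 45, 200, 0, 0, 0, -0.5], [0.45, 54, 240, 0, 0, 0, -0.6], [0.45, 63, 280, 10, 0, 0, -0.7], [0.45, 72, 320, 25, 0, 0, -0.8], [0.45, 81, 360, 45, 0, 0, -0.9], [0.45, 90, 400, 65, 0, 0, -1.0], [0.45, 98, 435, 85, 0, 0, -1.1], [0.45, 102, 450, 105, 0, 0, -1.14], [0.45, 102, 450, 105, 0, 0, -1.14], [0.45, 102, 450, 105, 0, 0, -1.14], [0.45, 102, 450, 105, 0, 0, -1.14]]
  ]
}}

```text
clock: 8.52
ee_pos: [0.4684, 0.1473, 0.1217]
ee_rot: [-3.14, -0.001, -3.056]
ft_force: [0.3, 0.9, 0.6]
width: 0.0382
grip_force: 0.0
```

```bash
python3 - <<'E'
from h import *
o=ctrl.get_obs();print(o['clock'],o['ee_pos'],o['ee_rot'],o['width'])
print(goto([.470,.149,.0135],3.23))
ci=vision.camera_info('wrist');im=vision.snapshot('wrist')
u,v=proj(ci,[.472,.149,.034]);print(u,v)
for a,c,s in blobs(im,(0,0,0),(179,255,62),100,(max(0,int(u-150)),int(v-60),int(u+100),int(v+70))): print(a,c,s,plane(ci,*c,.034).round(4))
cv2.imwrite('pics/w4.png',im[:,:,::-1])
E
```

```text
8.5167 [0.4683513  0.14731985 0.12172582] [-3.13991915e+00 -1.25084083e-03 -3.05640489e+00] 0.03818621096874465
(array([ -1.9,   1.7, 108.2]), array([-0.02, -0.01, -0.03]))
283.9619254351268 218.1551252239713
417 [225.6, 223.3] [209, 188, 23, 65] [0.4792 0.1092 0.034 ]
1839 [284.3, 221.3] [270, 188, 29, 67] [0.4743 0.1494 0.034 ]
312 [231.3, 274.7] [222, 255, 17, 33] [0.5181 0.1149 0.034 ]
344 [330.0, 274.4] [324, 255, 16, 33] [0.5118 0.1859 0.034 ]
447 [363.6, 275.5] [348, 265, 35, 23] [0.5106 0.2102 0.034 ]
187 [203.6, 277.6] [194, 267, 18, 21] [0.5222 0.095  0.034 ]
```

View pics/w4.png

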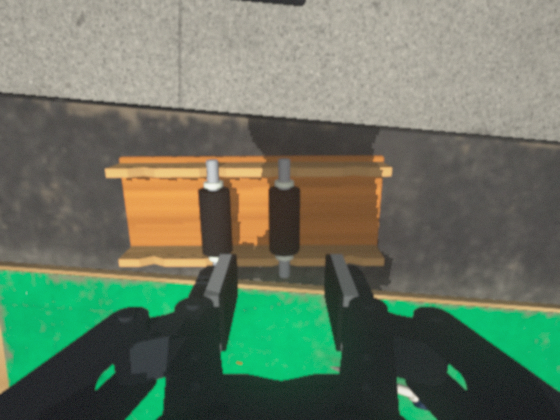

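The wrist view shows the next roller at (284,221) between the fingers, and the last at (215,221).

Emit:
{"fn": "play_rows", "kwargs": {
  "motion": [
    [[0.45, -5, 2, 30, 0, 0, 0], [0.45, -5, 2, 65, 0, 0, 0], [0.45, -5, 2, 90, 0, 0, 0], [0.45, -5, 2, 103, 0, 0, 0], [0.45, -5, 2, 108, 0, 0, 0], [0.45, -5, 2, 108, 0, 0, 0], [0.45, -5, 2, 108, 0, 0, 0], [0, -5, 2, 108, 0, 0, 0], [0, -5, 2, 108, 0, 0, 0], [0, -5, 2, 108, 0, 0, 0], [0, -5, 2, 108, 0, 0, 0], [0, -5, 2, 108, 0, 0, 0], [0, -5, 2, 70, 0, 0, 0], [0, -5, 2, 30, 0, 0, 0], [0, -5, 2, -10, 0, 0, 0], [0, -5, 2, -50, 0, 0, 0], [0, -5, 2, -90, 0, 0, 0], [0, -5, 2, -90, 0, 0, 0], [0, -5, 2, -90, 0, 0, 0]]
  ]
}}

```text
clock: 10.15
ee_pos: [0.4746, 0.1525, 0.2151]
ee_rot: [3.138, 0.006, -3.054]
ft_force: [-0.2, 0.3, -1.3]
width: 0.0203
grip_force: 39.6
```

```bash
cat >> h.py <<'E'
def held():
    o=ctrl.get_obs();print(o['clock'],o['ee_pos'].round(4),o['ee_rot'].round(3),o['width'],o['grip_force'])
    ci=vision.camera_info('wrist');im=vision.snapshot('wrist')
    m=blobs(im,(0,0,95),(179,70,255),60,(262,150,300,300));print('ends',m)
    R=Ro.from_euler('xyz',o['ee_rot'])
    for a,c,s in m: print('tool',R.inv().apply(plane(ci,c[0],s[1],o['ee_pos'][2]+.021)-o['ee_pos']).round(4))
    return o,im
E
python3 - <<'E'
from h import *
o,im=held()
print(goto(box(.0,-.023,.15),np.pi+BY))
E
```

```text
10.15 [0.4746 0.1525 0.2151] [ 3.138  0.006 -3.054] 0.020306393693309024 39.566895961761475
ends [(1369, [280.0, 215.1], [262, 185, 36, 56])]
tool [ 0.0452 -0.0011 -0.0213]
(array([ -72.7, -489.2,   62.3]), array([0.01, 0.01, 1.11]))
```

Emit:
{"fn": "play_rows", "kwargs": {
  "motion": [
    [[0, -6, -40, 0, 0, 0, 0.1], [0, -12, -80, 0, 0, 0, 0.2], [0, -18, -120, 0, 0, 0, 0.3], [0, -24, -160, 0, 0, 0, 0.4], [0, -30, -200, 0, 0, 0, 0.5], [0, -36, -240, 0, 0, 0, 0.6], [0, -42, -280, 0, 0, 0, 0.7], [0, -48, -320, 0, 0, 0, 0.8], [0, -54, -360, 0, 0, 0, 0.9], [0, -62, -400, 0, 0, 0, 1.0], [0, -70, -440, 0, 0, 0, 1.1], [0, -75, -475, 0, 0, 0, 1.1], [0, -77, -489, 0, 0, 0, 1.1], [0, -77, -489, 30, 0, 0, 1.1], [0, -77, -489, 70, 0, 0, 1.1], [0, -77, -489, 110, 0, 0, 1.1], [0, -77, -489, 140, 0, 0, 1.1], [0, -77, -489, 150, 0, 0, 1.1], [0, -77, -489, 150, 0, 0, 1.1], [0, -77, -489, 150, 0, 0, 1.1]]
  ]
}}

```text
clock: 11.87
ee_pos: [0.5921, -0.3291, 0.0619]
ee_rot: [3.142, -0.001, 3.113]
ft_force: [0.4, -0.7, -0.0]
width: 0.0202
grip_force: 39.6
```

```bash
python3 - <<'E'
from h import *
held()
print(goto(box(.004,-.023,.0135),np.pi+BY))
E
```

```text
11.8667 [ 0.5921 -0.3291  0.0619] [ 3.142e+00 -1.000e-03  3.113e+00] 0.020197694840746513 39.62352097034454
ends [(3370, [280.5, 193.9], [262, 150, 38, 92])]
tool [ 0.0574 -0.001  -0.0209]
(array([ 1. ,  0.8, 50.1]), array([-0.01,  0.02,  0.01]))
```

Emit:
{"fn": "play_rows", "kwargs": {
  "motion": [
    [[0, 1, 1, 20, 0, 0, 0], [0, 1, 1, 35, 0, 0, 0], [0, 1, 1, 43, 0, 0, 0], [0, 1, 1, 48, 0, 0, 0], [0, 1, 1, 48, 0, 0, 0], [0, 1, 1, 48, 0, 0, 0], [0.34, 1, 1, 48, 0, 0, 0], [0.34, 1, 1, 48, 0, 0, 0], [0.34, 1, 1, 48, 0, 0, 0], [0.34, 1, 1, 48, 0, 0, 0], [0.34, 1, 1, 35, 0, 0, 0], [0.34, 1, 1, 0, 0, 0, 0], [0.34, 15, 1, -40, 0, 0, 0], [0.34, 30, 11, -80, 0, 0, 0], [0.34, 30, 31, -120, 0, 0, 0], [0.34, 30, 31, -160, 0, 0, 0], [0.34, 30, 31, -170, 0, 0, 0], [0.34, 30, 31, -170, 0, 0, 0], [0.34, 30, 31, -170, 0, 0, 0]]
  ]
}}

```text
clock: 13.5
ee_pos: [0.5635, -0.2974, 0.2341]
ee_rot: [-3.141, 0.003, 3.113]
ft_force: [-0.1, 0.6, -1.1]
width: 0.0288
grip_force: 0.0
```

```bash
python3 - <<'E'
from h import *
o=ctrl.get_obs();print(o['clock'],o['ee_pos'],o['ee_rot'],o['width'])
ci=vision.camera_info('wrist');im=vision.snapshot('wrist');t=vision.snapshot('top')
top=cv2.resize(t[200:260,195:285],(420,280));w=cv2.resize(im[80:290,120:410],(387,280))
cv2.imwrite('pics/c5.png',np.hstack([top,w])[:,:,::-1])
print(goto([.477,.1025,.13],3.23))
E
```

```text
13.5 [ 0.56354101 -0.29742253  0.23405701] [-3.14111227e+00  2.80584852e-03  3.11338918e+00] 0.028825810471339232
(array([ 96.5, 396.4, 101.8]), array([ 0.01, -0.02, -1.11]))
```

View pics/c5.png

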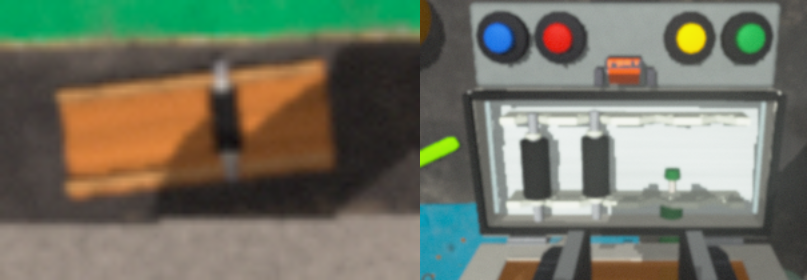

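The two rollers are seated side by side at crop (537,165) and (597,165), and the third is still in the cradle at crop (225,118). I'll go for it now.

Emit:
{"fn": "play_rows", "kwargs": {
  "motion": [
    [[0.45, 9, 40, 0, 0, 0, -0.1], [0.45, 18, 80, 0, 0, 0, -0.2], [0.45, 27, 120, 0, 0, 0, -0.3], [0.45, 38, 160, 0, 0, 0, -0.4], [0.45, 48, 200, 0, 0, 0, -0.5], [0.45, 58, 240, 10, 0, 0, -0.6], [0.45, 68, 280, 25, 0, 0, -0.7], [0.45, 78, 320, 45, 0, 0, -0.8], [0.45, 88, 360, 65, 0, 0, -1.0], [0.45, 95, 385, 85, 0, 0, -1.11], [0.45, 98, 396, 104, 0, 0, -1.11], [0.45, 98, 396, 104, 0, 0, -1.11], [0.45, 98, 396, 104, 0, 0, -1.11], [0.45, 98, 396, 104, 0, 0, -1.11]]
  ]
}}

```text
clock: 14.77
ee_pos: [0.4768, 0.0998, 0.1283]
ee_rot: [-3.14, -0.0, -3.056]
ft_force: [-0.6, 0.1, 1.4]
width: 0.0388
grip_force: 0.0
```

```bash
python3 - <<'E'
from h import *
o=ctrl.get_obs();print(o['clock'],o['ee_pos'],o['ee_rot'],o['width'])
ci=vision.camera_info('wrist');im=vision.snapshot('wrist')
u,v=proj(ci,[.477,.1015,.034]);u=int(u);v=int(v);print(u,v)
for a,c,s in blobs(im,(0,0,0),(179,255,62),300,(u-24,v-50,u+24,v+48)): print(a,c,s,plane(ci,*c,.034).round(4),plane(ci,s[0]+s[2]/2,c[1],.034).round(4))
print(goto([.477,.1015,.0135],3.23))
E
```

```text
14.7667 [0.47676732 0.09980094 0.12828276] [-3.14035418e+00 -3.73217806e-04 -3.05552156e+00] 0.03875960285108673
284 210
476 [293.9, 216.1] [284, 180, 15, 65] [0.4806 0.1086 0.034 ] [0.4807 0.107  0.034 ]
(array([  0.3,   1.9, 115.4]), array([-0.01,  0.01, -0.03]))
```

Emit:
{"fn": "play_rows", "kwargs": {
  "motion": [
    [[0.45, -1, 2, 30, 0, 0, 0], [0.45, -1, 2, 70, 0, 0, 0], [0.45, -1, 2, 97, 0, 0, 0], [0.45, -1, 2, 110, 0, 0, 0], [0.45, -1, 2, 115, 0, 0, 0], [0.45, -1, 2, 115, 0, 0, 0], [0.45, -1, 2, 115, 0, 0, 0], [0, -1, 2, 115, 0, 0, 0], [0, -1, 2, 115, 0, 0, 0], [0, -1, 2, 115, 0, 0, 0], [0, -1, 2, 115, 0, 0, 0], [0, -1, 2, 115, 0, 0, 0], [0, -1, 2, 80, 0, 0, 0], [0, -1, 2, 40, 0, 0, 0], [0, -1, 2, 0, 0, 0, 0], [0, -1, 2, -40, 0, 0, 0], [0, -1, 2, -80, 0, 0, 0], [0, -1, 2, -80, 0, 0, 0], [0, -1, 2, -80, 0, 0, 0]]
  ]
}}

```text
clock: 16.4
ee_pos: [0.4788, 0.1044, 0.211]
ee_rot: [3.139, 0.006, -3.053]
ft_force: [-0.0, 0.5, -0.8]
width: 0.0208
grip_force: 39.5
```

```bash
python3 - <<'E'
from h import *
o,im=held();cv2.imwrite('pics/w6.png',im[:,:,::-1])
print(goto(box(.0,.069,.15),np.pi+BY))
E
```

```text
16.4 [0.4788 0.1044 0.211 ] [ 3.139  0.006 -3.053] 0.02077780771547317 39.45037364959717
ends [(1375, [280.0, 217.4], [262, 188, 36, 55])]
tool [ 0.0441 -0.0011 -0.0213]
(array([ -83.1, -349.8,   58.5]), array([0.01, 0.01, 1.12]))
```

Emit:
{"fn": "play_rows", "kwargs": {
  "motion": [
    [[0, -10, -40, 0, 0, 0, 0.1], [0, -20, -80, 0, 0, 0, 0.25], [0, -30, -120, 0, 0, 0, 0.4], [0, -40, -160, 0, 0, 0, 0.6], [0, -50, -200, 0, 0, 0, 0.75], [0, -60, -240, 0, 0, 0, 0.9], [0, -70, -280, 0, 0, 0, 1.0], [0, -78, -315, 0, 0, 0, 1.1], [0, -83, -340, 0, 0, 0, 1.12], [0, -85, -350, 0, 0, 0, 1.12], [0, -85, -350, 30, 0, 0, 1.12], [0, -85, -350, 70, 0, 0, 1.12], [0, -85, -350, 110, 0, 0, 1.12], [0, -85, -350, 135, 0, 0, 1.12], [0, -85, -350, 145, 0, 0, 1.12], [0, -85, -350, 145, 0, 0, 1.12], [0, -85, -350, 145, 0, 0, 1.12]]
  ]
}}

```text
clock: 17.87
ee_pos: [0.5928, -0.2372, 0.0633]
ee_rot: [3.141, -0.001, 3.113]
ft_force: [0.6, -0.1, 0.7]
width: 0.0211
grip_force: 39.5
```

```bash
python3 - <<'E'
from h import *
held()
print(goto(box(.002,.069,.0135),np.pi+BY))
E
```

```text
17.8667 [ 0.5928 -0.2372  0.0633] [ 3.141e+00 -1.000e-03  3.113e+00] 0.02105721134006367 39.48644936084747
ends [(3384, [280.5, 196.1], [262, 152, 38, 92])]
tool [ 0.0567 -0.001  -0.021 ]
(array([ 0.9,  0.7, 51.1]), array([-0.01,  0.02,  0.  ]))
```

Emit:
{"fn": "play_rows", "kwargs": {
  "motion": [
    [[0, 0, 1, 20, 0, 0, 0], [0, 0, 1, 36, 0, 0, 0], [0, 0, 1, 45, 0, 0, 0], [0, 0, 1, 50, 0, 0, 0], [0, 0, 1, 50, 0, 0, 0], [0, 0, 1, 50, 0, 0, 0], [0.34, 0, 1, 50, 0, 0, 0], [0.34, 0, 1, 50, 0, 0, 0], [0.34, 0, 1, 50, 0, 0, 0], [0.34, 0, 1, 50, 0, 0, 0], [0.34, 0, 1, 35, 0, 0, 0], [0.34, 0, 1, 0, 0, 0, 0], [0.34, 15, 1, -40, 0, 0, 0], [0.34, 30, -10, -80, 0, 0, 0], [0.34, 30, -40, -120, 0, 0, 0], [0.34, 30, -60, -160, 0, 0, 0], [0.34, 30, -60, -170, 0, 0, 0], [0.34, 30, -60, -170, 0, 0, 0], [0.34, 30, -60, -170, 0, 0, 0]]
  ]
}}

```text
clock: 19.5
ee_pos: [0.5614, -0.2981, 0.2361]
ee_rot: [-3.14, 0.004, 3.111]
ft_force: [-0.1, 0.1, 0.6]
width: 0.0291
grip_force: 0.0
```

```bash
python3 - <<'E'
from h import *
o=ctrl.get_obs();print(o['clock'],o['ee_pos'],o['ee_rot'],o['width'])
ci=vision.camera_info('wrist');im=vision.snapshot('wrist');t=vision.snapshot('top');s=vision.snapshot('side')
w=cv2.resize(im[80:290,120:410],(387,280))
def lab(i):return i
a=cv2.resize(t[140:240,180:440],(728,280)); b=cv2.resize(s[170:350,270:460],(296,280))
cv2.imwrite('pics/c7.png',np.vstack([np.hstack([w,b,np.zeros((280,45,3),np.uint8)]),a])[:,:,::-1])
sc=vision.camera_info('side')
for th in(1.6,1.7,1.8): 
  P=[box(.060-.118*np.cos(th),y,.050+.118*np.sin(th)) for y in(-.11,.11)]
  print(th,[np.round(proj(sc,p),1) for p in P])
E
```

```text
19.5 [ 0.56137535 -0.29809113  0.23608293] [-3.14036976  0.00431282  3.11073251] 0.02911269834059333
1.6 [array([419. , 251.5]), array([355.6, 200.9])]
1.7 [array([422.7, 249.8]), array([359.1, 199.7])]
1.8 [array([426.1, 248.5]), array([362.4, 198.8])]
```

View pics/c7.png

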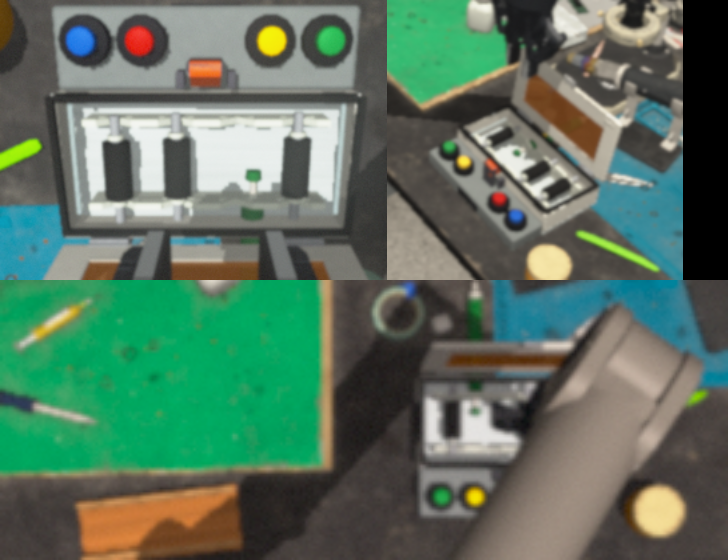

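All three rollers are seated: left crop at (118,165), (177,165) and (295,165), straight with both ends on the rails. The cradle is empty and the lid stands open at about 1.6–1.7 rad. Next I'll push it over from behind.

```bash
python3 - <<'E'
from h import *
print(goto(box(.112,.0,.236),np.pi+BY))
E
```

```text
(array([-140.7,  -10.1,   -4.3]), array([ 0.02, -0.02,  0.01]))
```

Emit:
{"fn": "play_rows", "kwargs": {
  "motion": [
    [[0, -30, -3, 0, 0, 0, 0], [0, -70, -6, 0, 0, 0, 0], [0, -110, -10, 0, 0, 0, 0], [0, -135, -10, 0, 0, 0, 0], [0, -140, -10, 0, 0, 0, 0], [0, -140, -10, 0, 0, 0, 0], [0, -140, -10, 25, 0, 0, 0], [0, -140, -10, 50, 0, 0, 0], [0, -140, -10, 75, 0, 0, 0], [0, -140, -10, 95, 0, 0, 0], [0, -140, -10, 100, 0, 0, 0], [0, -140, -10, 100, 0, 0, 0]]
  ]
}}

```text
clock: 20.65
ee_pos: [0.6981, -0.3099, 0.131]
ee_rot: [3.14, -0.005, 3.112]
ft_force: [0.4, 0.2, 0.5]
width: -0.0002
grip_force: 0.0
```

Emit:
{"fn": "play_rows", "kwargs": {
  "motion": [
    [[0, 10, 0, 0, 0, 0, 0], [0, 20, 0, 0, 0, 0, 0], [0, 28, 0, 0, 0, 0, 0], [0, 36, 0, 0, 0, 0, 0], [0, 44, 0, 0, 0, 0, 0], [0, 51, 0, 0, 0, 0, 0], [0, 58, 0, 0, 0, 0, 0], [0, 65, 0, 0, 0, 0, 0], [0, 72, 0, 0, 0, 0, 0], [0, 79, 0, 0, 0, 0, 0], [0, 86, 0, 0, 0, 0, 0], [0, 92, 0, 0, 0, 0, 0], [0, 92, 0, 0, 0, 0, 0], [0, 92, 0, -40, 0, 0, 0], [0, 92, 0, -80, 0, 0, 0], [0, 92, 0, -100, 0, 0, 0], [0, 92, 0, -100, 0, 0, 0]]
  ]
}}

```text
clock: 22.07
ee_pos: [0.6114, -0.3104, 0.2398]
ee_rot: [-3.137, 0.01, 3.112]
ft_force: [0.5, -0.4, 0.4]
width: -0.0
grip_force: 0.0
```

```bash
python3 - <<'E'
from h import *
o=ctrl.get_obs();print(o['clock'],o['ee_pos'],o['ee_rot'])
im=vision.snapshot('wrist');s=vision.snapshot('side')
cv2.imwrite('pics/c8.png',np.hstack([cv2.resize(im[60:380,80:480],(400,320)),cv2.resize(s[170:350,270:460],(338,320))])[:,:,::-1])
print(goto(box(-.046,.036,.1),np.pi+BY))
E
```

```text
22.0667 [ 0.61139537 -0.31036597  0.23980211] [-3.13705307  0.01005989  3.11245701]
(array([ 66.5,  37.8, 134.1]), array([-0.  ,  0.02,  0.  ]))
```

View pics/c8.png

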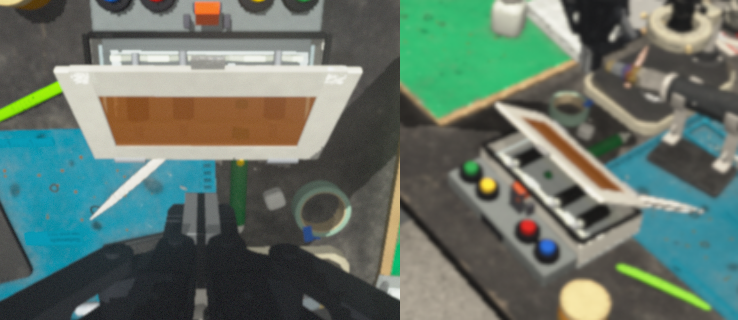

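The lid is partway down and falling by itself. I'll wait while moving over the front edge at height.

Emit:
{"fn": "play_rows", "kwargs": {
  "motion": [
    [[0, 0, 0, 0, 0, 0, 0], [0, 0, 0, 0, 0, 0, 0], [0, 0, 0, 0, 0, 0, 0], [0, 0, 0, 0, 0, 0, 0], [0, 0, 0, 0, 0, 0, 0], [0, 0, 0, 0, 0, 0, 0], [0, 0, 0, 0, 0, 0, 0], [0, 0, 0, 0, 0, 0, 0], [0, 0, 0, 0, 0, 0, 0], [0, 0, 0, 0, 0, 0, 0], [0, 0, 0, 0, 0, 0, 0], [0, 0, 0, 0, 0, 0, 0], [0, 0, 0, 0, 0, 0, 0], [0, 30, 18, 0, 0, 0, 0], [0, 68, 38, 0, 0, 0, 0], [0, 68, 38, 0, 0, 0, 0], [0, 68, 38, 0, 0, 0, 0], [0, 68, 38, 0, 0, 0, 0]]
  ]
}}

```text
clock: 23.67
ee_pos: [0.5426, -0.2681, 0.234]
ee_rot: [-3.142, 0.002, 3.113]
ft_force: [0.6, 0.3, 0.8]
width: -0.0
grip_force: 0.0
```

```bash
python3 - <<'E'
from h import *
o=ctrl.get_obs();print(o['clock'],o['ee_pos'],o['ee_rot'])
im=vision.snapshot('wrist');s=vision.snapshot('side')
cv2.imwrite('pics/c9.png',np.hstack([cv2.resize(im[60:380,80:480],(400,320)),cv2.resize(s[170:350,270:460],(338,320))])[:,:,::-1])
print(goto(box(-.046,.036,.065),np.pi+BY))
E
```

```text
23.6667 [ 0.5425767  -0.26810528  0.23398999] [-3.14152709e+00  2.16461332e-03  3.11283421e+00]
(array([ -0.3,   0.2, 169.1]), array([-0.01,  0.02,  0.  ]))
```

View pics/c9.png

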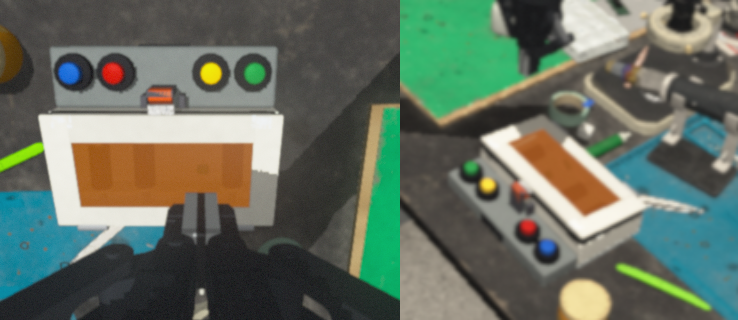

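The lid has come down onto its seal and the catch, with the tongue at the orange nose (160,100). Next I'll press the front edge.

Emit:
{"fn": "play_rows", "kwargs": {
  "motion": [
    [[0, 0, 0, 30, 0, 0, 0], [0, 0, 0, 70, 0, 0, 0], [0, 0, 0, 110, 0, 0, 0], [0, 0, 0, 140, 0, 0, 0], [0, 0, 0, 155, 0, 0, 0], [0, 0, 0, 162, 0, 0, 0], [0, 0, 0, 166, 0, 0, 0], [0, 0, 0, 169, 0, 0, 0], [0, 0, 0, 171, 0, 0, 0], [0, 0, 0, 173, 0, 0, 0], [0, 0, 0, 174, 0, 0, 0], [0, 0, 0, 174, 0, 0, 0]]
  ]
}}

```text
clock: 24.77
ee_pos: [0.5425, -0.2689, 0.0607]
ee_rot: [-3.141, 0.002, 3.112]
ft_force: [-2.7, 0.6, 4.5]
width: -0.0001
grip_force: 2.3
```

Emit:
{"fn": "play_rows", "kwargs": {
  "motion": [
    [[0, 0, 0, 1, 0, 0, 0], [0, 0, 0, 2, 0, 0, 0], [0, 0, 0, 3, 0, 0, 0], [0, 0, 0, 4, 0, 0, 0], [0, 0, 0, 5, 0, 0, 0], [0, 0, 0, 6, 0, 0, 0], [0, 0, 0, 6, 0, 0, 0], [0, 0, 0, 6, 0, 0, 0]]
  ]
}}

```text
clock: 25.43
ee_pos: [0.5422, -0.2689, 0.0548]
ee_rot: [-3.141, 0.002, 3.112]
ft_force: [-3.3, 0.8, 6.7]
width: -0.0001
grip_force: 3.4
```

Emit:
{"fn": "play_rows", "kwargs": {
  "motion": [
    [[0, 0, 0, 1, 0, 0, 0], [0, 0, 0, 2, 0, 0, 0], [0, 0, 0, 3, 0, 0, 0], [0, 0, 0, 4, 0, 0, 0], [0, 0, 0, 4, 0, 0, 0], [0, 0, 0, 4, 0, 0, 0]]
  ]
}}

```text
clock: 25.93
ee_pos: [0.5422, -0.269, 0.0538]
ee_rot: [3.14, 0.002, 3.112]
ft_force: [-8.6, 3.6, 26.1]
width: -0.0003
grip_force: 13.1
```

Emit:
{"fn": "play_rows", "kwargs": {
  "motion": [
    [[0, 0, 0, -3, 0, 0, 0], [0, 0, 0, -8, 0, 0, 0], [0, 0, 0, -30, 0, 0, 0], [0, 0, 0, -70, 0, 0, 0], [0, 0, 0, -110, 0, 0, 0], [0, 20, -40, -140, 0, 0, 0], [0, 45, -80, -140, 0, 0, 0], [0, 45, -115, -140, 0, 0, 0], [0, 45, -115, -140, 0, 0, 0], [0, 45, -115, -140, 0, 0, 0]]
  ]
}}

```text
clock: 26.77
ee_pos: [0.4916, -0.3867, 0.1905]
ee_rot: [-3.138, 0.002, 3.105]
ft_force: [-0.3, 0.5, 0.3]
width: 0.0002
grip_force: 0.0
```

```bash
python3 - <<'E'
from h import *
o=ctrl.get_obs();print(o['clock'],o['ee_pos'],o['ee_rot'])
ci=vision.camera_info('wrist');im=vision.snapshot('wrist');s=vision.snapshot('side')
cv2.imwrite('pics/c10.png',np.hstack([im[100:340,160:480],cv2.resize(s[240:330,300:420],(320,240))])[:,:,::-1])
for k,(lo,hi) in HSV.items():
    for a,c,b in blobs(im,lo,hi,60): print(k,a,c,b,plane(ci,*c,.049).round(4))
for n,y in(('b',-.085),('y',.045),('g',.085)): print(n,goto(box(-.092,y,.049),np.pi+BY))
E
```

```text
26.7667 [ 0.49157407 -0.3867162   0.1905067 ] [-3.13751656e+00  1.91090852e-03  3.10526066e+00]
blue 487 [280.2, 194.9] [268, 183, 25, 25] [ 0.4935 -0.3885  0.049 ]
yellow 535 [435.1, 194.0] [422, 182, 27, 26] [ 0.4973 -0.2601  0.049 ]
green 506 [482.9, 193.4] [470, 182, 27, 24] [ 0.4981 -0.2206  0.049 ]
green 201 [392.5, 365.3] [385, 356, 16, 20] [ 0.6682 -0.2859  0.049 ]
red 439 [327.9, 194.7] [317, 183, 23, 24] [ 0.4947 -0.3489  0.049 ]
b (array([ -0.6,  -6.9, 140.1]), array([ 0.  ,  0.01, -0.  ]))
y (array([ -0.5, 123.1, 140.2]), array([ 0.  ,  0.01, -0.  ]))
g (array([ -0.5, 163.1, 140.2]), array([ 0.  ,  0.01, -0.  ]))
```

View pics/c10.png

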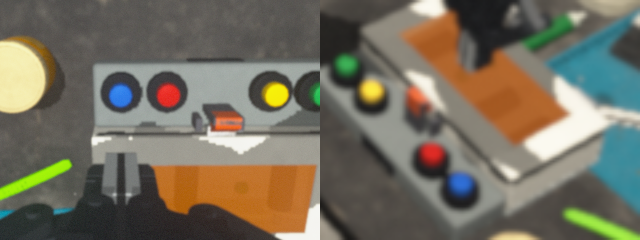

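The catch nose now seems to overlap the tongue. I'll confirm with a light touch on the lid edge before pressing any key.

Emit:
{"fn": "play_rows", "kwargs": {
  "motion": [
    [[0, -20, 40, 0, 0, 0, 0], [0, -45, 80, 0, 0, 0, 0], [0, -45, 115, 0, 0, 0, 0], [0, -45, 115, 30, 0, 0, 0], [0, -45, 115, 70, 0, 0, 0], [0, -45, 115, 105, 0, 0, 0], [0, -45, 115, 125, 0, 0, 0], [0, -45, 115, 131, 0, 0, 0], [0, -45, 115, 133, 0, 0, 0], [0, -45, 115, 133, 0, 0, 0], [0, -45, 115, 133, 0, 0, 0]]
  ]
}}

```text
clock: 27.78
ee_pos: [0.5433, -0.2676, 0.0573]
ee_rot: [-3.141, 0.002, 3.114]
ft_force: [-0.3, -0.4, 0.6]
width: -0.0001
grip_force: 0.0
```

No contact at z = 57 mm, where the unlatched lid pushed back at 61 mm, so it is latched. Next is the blue key.

Emit:
{"fn": "play_rows", "kwargs": {
  "motion": [
    [[0, 0, 0, -30, 0, 0, 0], [0, 0, 0, -60, 0, 0, 0], [0, 15, -40, -60, 0, 0, 0], [0, 30, -80, -60, 0, 0, 0], [0, 45, -115, -60, 0, 0, 0], [0, 45, -122, -60, 0, 0, 0], [0, 45, -122, -35, 0, 0, 0], [0, 45, -122, -10, 0, 0, 0], [0, 45, -122, 5, 0, 0, 0], [0, 45, -122, 10, 0, 0, 0], [0, 45, -122, 13, 0, 0, 0], [0, 45, -122, 15, 0, 0, 0], [0, 45, -122, 16, 0, 0, 0], [0, 45, -122, 16, 0, 0, 0]]
  ]
}}

```text
clock: 28.95
ee_pos: [0.4932, -0.388, 0.0439]
ee_rot: [3.138, 0.0, 3.113]
ft_force: [-6.2, 6.2, 15.6]
width: -0.0004
grip_force: 8.0
```

Emit:
{"fn": "play_rows", "kwargs": {
  "motion": [
    [[0, 0, 0, -10, 0, 0, 0], [0, 0, 0, -40, 0, 0, 0], [0, 0, 0, -70, 0, 0, 0], [0, 0, 0, -75, 0, 0, 0], [0, -1, 40, -75, 0, 0, 0], [0, -1, 80, -75, 0, 0, 0], [0, -1, 115, -75, 0, 0, 0], [0, -1, 129, -75, 0, 0, 0], [0, -1, 129, -75, 0, 0, 0], [0, -1, 129, -50, 0, 0, 0], [0, -1, 129, -25, 0, 0, 0], [0, -1, 129, -10, 0, 0, 0], [0, -1, 129, -5, 0, 0, 0], [0, -1, 129, -2, 0, 0, 0], [0, -1, 129, 0, 0, 0, 0], [0, -1, 129, 0, 0, 0, 0]]
  ]
}}

```text
clock: 30.28
ee_pos: [0.4976, -0.2606, 0.0438]
ee_rot: [3.139, -0.001, 3.111]
ft_force: [-7.8, 5.2, 21.9]
width: -0.0003
grip_force: 10.4
```

Yellow is pressed. Next is green, 40 mm further along y.

Emit:
{"fn": "play_rows", "kwargs": {
  "motion": [
    [[0, 0, 0, -10, 0, 0, 0], [0, 0, 0, -35, 0, 0, 0], [0, 0, 0, -40, 0, 0, 0], [0, 0, 20, -40, 0, 0, 0], [0, 0, 40, -40, 0, 0, 0], [0, 0, 40, -40, 0, 0, 0], [0, 0, 40, -25, 0, 0, 0], [0, 0, 40, -10, 0, 0, 0], [0, 0, 40, -5, 0, 0, 0], [0, 0, 40, -2, 0, 0, 0], [0, 0, 40, 0, 0, 0, 0], [0, 0, 40, 0, 0, 0, 0]]
  ]
}}

```text
clock: 31.28
ee_pos: [0.4995, -0.2206, 0.0437]
ee_rot: [3.139, 0.0, 3.111]
ft_force: [-6.8, 4.4, 23.2]
width: 0.0003
grip_force: 11.8
```

Emit:
{"fn": "play_rows", "kwargs": {
  "motion": [
    [[0, 0, 0, -10, 0, 0, 0], [0, 0, 0, -40, 0, 0, 0], [0, 0, 0, -80, 0, 0, 0], [0, 0, 0, -120, 0, 0, 0], [0, 0, 0, -160, 0, 0, 0], [0, 0, 40, -180, 0, 0, 0], [0, 0, 80, -180, 0, 0, 0], [0, 0, 120, -180, 0, 0, 0], [0, 0, 160, -180, 0, 0, 0], [0, 0, 200, -180, 0, 0, 0], [0, 0, 200, -180, 0, 0, 0], [0, 0, 200, -180, 0, 0, 0]]
  ]
}}

```text
clock: 32.28
ee_pos: [0.5055, -0.0178, 0.2208]
ee_rot: [3.141, 0.001, 3.118]
ft_force: [0.7, -0.5, -0.5]
width: -0.0001
grip_force: 0.0
```

```bash
python3 - <<'E'
from h import *
o=ctrl.get_obs();print(o['clock'],o['ee_pos'],o['ft_force'])
t=vision.snapshot('top');s=vision.snapshot('side')
cv2.imwrite('pics/c11.png',np.hstack([cv2.resize(t[150:235,315:440],(382,260)),cv2.resize(s[220:340,290:430],(303,260))])[:,:,::-1])
E
```

```text
32.2833 [ 0.50550693 -0.01777653  0.22084137] [ 0.67566561 -0.51493936 -0.45075926]
```

View pics/c11.png

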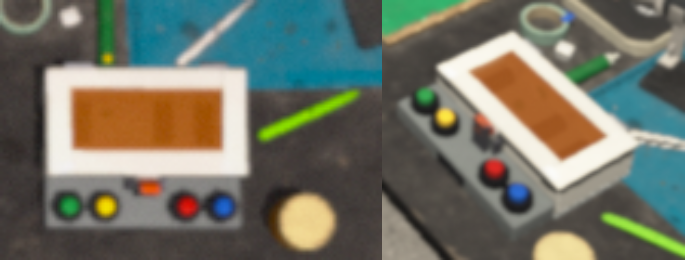

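The lid is flat and shut with the catch over it, all keys are up, and the jar hasn't moved. Handing in.

```bash
python3 -c "
from rig import ctrl
print(ctrl.hand_in())"
```

```text
the job is handed in; nothing more can be done
None
```

The job is handed in at about 32 s: all three rollers present are seated in the box, the lid is latched, and blue, yellow and green were pressed in order. The red key, jar and spool were left alone; the hand-in gave no verdict.

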